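# Roll the empty bottle into its bench rest

## Robot

A 6-joint arm with a two-finger parallel gripper is mounted at the origin on the work surface. World frame = base frame: x ahead of the robot, y to its left, z up, the work surface at z = 0. Lengths are in m, angles in degrees, forces in N, time in s.
With the tool pointing down it reaches from about 0.4 to 0.825 m from the base axis. Payload 7 kg.
Tool frame: the origin (TCP) lies at the very end of the fingers, on their centre line; the grasp point (between the pads) lies 19 mm behind it; x points along the fingers, z is the direction in which the jaws open and shut, and the axes are right-handed (so a half turn about x gives the same grasp; the last joint's range is limited). The gripper opens to 88 mm and grips with 3 to 60 N. Pads are 19 mm wide; open, the fingers measure 130 mm over their backs; the gripper's body (78 mm by 193 mm) begins 47 mm behind the grasp point.
Start: joints at [-54.712, 20.546, 0.682, 0, -70.136, -16.507], TCP at [0.217, -0.639, 0.227] pointing down, gripper open.
Joint ranges: [-176.03, 176.03], [-82.01, 121.73], [-58.28, 71.71], [-173.87, 95.51], [-174.79, -0.11], [-173.66, 173.66]. Speed limits (degrees/s): [136.94, 136.94, 172.46, 180, 180, 180].

## Interface

Orientations are given as [roll, pitch, yaw] about the fixed x, y, z axes, in that order (R = Rz(yaw) Ry(pitch) Rx(roll)).
In Python, from plant import * gives the robot as it stands.
- The arm moves only by the tool arm_command, never from a script. Its argument "commands" is one flat list of numbers, 5 for each row, row after row: the shift along the tool's x, y, z in mm, then the turn about the tool's x in degrees, then the opening in per cent of the stroke, from 0 (shut) to 100 (fully open). A call has 1 to 5 rows; each row shifts and turns the pose as measured when the row begins, along the tool's axes as they then stand; what a row does not reach is not made up. A row lasts 1/8 s, in which the tool goes at most 62.5 mm and 10.7 degrees, less where a joint would pass 70% of its speed; a pose out of reach is approached as far as the arm can. A call is refused whole if a number of a shift passes 62.5 or a number of a turn 10.7, either way. A call with a gripper value outside its range is refused whole. The fingers move at their own pace and stop on an object; the grip force is fixed at half the most. Time passes only in rows, so rows that do not move let the fingers close. It gives the time, the measured TCP pose, the force and the opening at its end, in the units of the state.
- get_obs(): the state, without advancing time (a new reading comes with each control period).
- snapshot(name): name is "scene" or "top" or "wrist"; returns a dict with "frame" (384x512x3 uint8, blue, green, red), "fov_y" (degrees; the focal length in pixels is half the picture's height over the tangent of half this angle, whatever the lens; pixels are square), "cx", "cy" (the principal point, pixels), "world_to_cam" (4x4, takes a point from world to camera coordinates). Camera axes: x right, y up, looking along -z (the intrinsics and any distortion apply to the point x, -y, -z); pixel columns grow to the right and rows downward; lengths in m; the calibration is good to about 2 mm. The wrist camera is an equidistant fisheye: a pixel r from the principal point sees the ray r / f radians off the axis. A picture is of the moment at which its call begins. There is no depth.
- close_job(): hands the job in, once; it reports no verdict.
The state is a dict: "clock": time; "joint_pos": joint angles; "qvel": joint speeds; "tau": joint torques, N m; "tool_pos": TCP position; "orientation": TCP orientation; "force": force on the tool from outside, world axes, zero at the start; "moment": the same for the moment, N m; "opening": finger opening in m.
Only numpy, scipy, OpenCV 4.12 (cv2) and the standard library are available. Lean on these libraries where they do the work, as an engineer would, in place of code of your own. Each camera call takes 0.05 s, during which the arm holds its last target. There are 200 camera calls.

## Task

An empty one-litre glass bottle has been left lying loose on the bench next to the steel bottle rest. With your fingers resting on top of it like a flat palm, roll it up to the rest, over the rest's low rounded edge and into the berth on its side, so that it lies still along the centre stop, and take your hand away. It is glass: press gently, keep it under your hand so that it never runs or bangs, do not lift it or shove it from behind, and leave everything else where it stands.

Things in the scene. Friction and masses are not known exactly. Their poses are not given: they have to be found in the camera images.
- bottle_mid (a point): Middle of the loose amber glass bottle's round body, on its axis. It lies on the bench left or right of the rest, about parallel to it: 101 mm across (axis 50.5 mm up), straight from 71 mm behind to 67 mm ahead of this point, then neck and blue cap to 141 mm ahead. About 0.5 kg, too thick to grip. x axis along it to the cap; y, z turn as it rolls. A flat hand on top goes twice as far as it rolls.
- rest: Fixed steel bottle rest: plate 190 mm long (x axis), 172 mm wide (y), 2 mm thick, origin at the centre of its underside, z up, bench at height 0. Upright centre stop along x at y = 0, 10 mm thick, 60 mm high. Along each long side, at y = +78 and -78 mm, a rounded edge (radius 8 mm) stands 5 mm above the bench; a bottle rolling over it rises 5 mm, then drops into the berth.
- berth_left (a point): Where bottle_mid lies when the bottle is home in the berth on the rest's +y side: 56.5 mm from the rest's middle line, 52.5 mm above the bench. Same axes as the rest.
- berth_right (a point): The same for the berth on the rest's -y side (y = -56.5 mm).
- tipbox: Bystander: loose pipette-tip box on the other side of the rest, 122 x 84 x 67 mm, origin at the centre of its underside.
- reagent_mid (a point): Bystander: middle of a small upright plastic bottle, 56 mm across and about 120 mm high, beyond the work.
- tuberack: Bystander: steel tube rack with white tubes, fixed, 70 x 200 mm and 105 mm high, origin at the centre of its underside.
Things that resemble listed ones, but are neither listed nor needed, are in the scene too. Of the things that look like the part that bears bottle_mid, take the one that is nearest to the robot's base at the start.

How it is judged:
By the outcome, as a careful person would: the job done as asked, in the order asked, and still so for the second after the job is handed in, with the robot touching nothing.
It also fails if it takes over 72 s, if anything falls off the work surface, if the arm or the gripper's body presses on something with over 40 N, if the wrist force passes 120 N, or if a joint passes its speed limit or range.

## Working session

There is one attempt and no reset: what is moved stays moved. The work goes in short steps, Python scripts to look and compute and a tool call to move; the robot and the scene stay as the last step left them, time stands still between calls to the robot, and variables do not carry over. Pictures are saved under pics/ and viewed, about 8 in all and at most 12, crops included, and the job is handed in when it is done.

Besides the shell and the picture viewer there is one more tool, called after "Request:" as name(argument=value, ...) on one line, values as JSON. arm_command: Moves the arm, as the interface text tells. Its arguments: {"type":"object","properties":{"commands":{"type":"array"}},"required":["commands"]}

```bash
mkdir -p pics; cat > h.py <<'E'
from plant import *
import numpy as np, cv2, pickle
def shot(n,f):
    s=snapshot(n); cv2.imwrite(f'pics/{f}.png',s['frame']); pickle.dump(s,open(f'pics/{f}.pkl','wb')); return s
def ld(f): return pickle.load(open(f'pics/{f}.pkl','rb'))
def ray(s,u,v,fish=False):
    f=192/np.tan(np.radians(s['fov_y'])/2); a=(u-s['cx'])/f; b=(v-s['cy'])/f
    if fish:
        r=np.hypot(a,b); d=np.array([a/r*np.sin(r),-b/r*np.sin(r),-np.cos(r)]) if r>0 else np.array([0,0,-1.])
    else: d=np.array([a,-b,-1])
    M=np.linalg.inv(s['world_to_cam']); d=M[:3,:3]@d; return M[:3,3],d/np.linalg.norm(d)
def atz(s,u,v,z,fish=False):
    o,d=ray(s,u,v,fish); return o+d*(z-o[2])/d[2]
def tri(*rs):
    A=sum(np.eye(3)-np.outer(d,d) for o,d in rs); b=sum((np.eye(3)-np.outer(d,d))@o for o,d in rs); return np.linalg.solve(A,b)
def proj(s,p,fish=False):
    f=192/np.tan(np.radians(s['fov_y'])/2); c=(s['world_to_cam']@np.append(p,1))[:3]; x,y,z=c[0],-c[1],-c[2]
    if fish:
        q=np.hypot(x,y); t=np.arctan2(q,z); return s['cx']+f*t*x/q, s['cy']+f*t*y/q
    return s['cx']+f*x/z, s['cy']+f*y/z
E
python3 - <<'E'
from h import *
a=shot('scene','s0');b=shot('top','t0')
for s in(a,b): print(s['fov_y'],s['cx'],s['cy'],np.linalg.inv(s['world_to_cam'])[:3].round(3).tolist())
o=get_obs();print(o)
for n in('s0','t0'):
    i=cv2.imread(f'pics/{n}.png'); cv2.imwrite(f'pics/{n}b.png',cv2.resize(i,(800,600),interpolation=cv2.INTER_CUBIC))
E
```

```text
51.41727835606919 257.5366137140051 201.5107575431816 [[0.741, -0.478, 0.472, 1.351], [0.671, 0.517, -0.531, -0.87], [0.01, 0.71, 0.704, 1.086]]
54.53322484362223 262.6874643139931 194.95017873985103 [[0.011, 0.994, -0.112, 0.533], [-1.0, 0.011, 0.005, -0.118], [0.006, 0.112, 0.994, 1.18]]
{'clock': 0.1, 'joint_pos': array([-5.47104484e+01,  2.05877788e+01,  6.37407299e-01, -1.84673845e-02,
       -7.01370584e+01, -1.65073340e+01]), 'qvel': array([ 0.05957566, -0.01801224,  0.1181991 ,  0.08060107,  0.0188375 ,
        0.05688211]), 'tau': array([-5.59265245e-04, -5.84160304e+01,  2.93756837e+01,  7.01569989e+00,
        1.01481011e-02, -5.17498586e-05]), 'tool_pos': array([ 0.21715891, -0.63862595,  0.22569677]), 'orientation': array([  5.27746942,  89.91086251, 114.05339911]), 'force': array([-0.77831819,  0.44545631, -0.01316888]), 'moment': array([-0.00530851, -0.04201733, -0.05500348]), 'opening': 0.08776406564619521}
```

View pics/s0b.png

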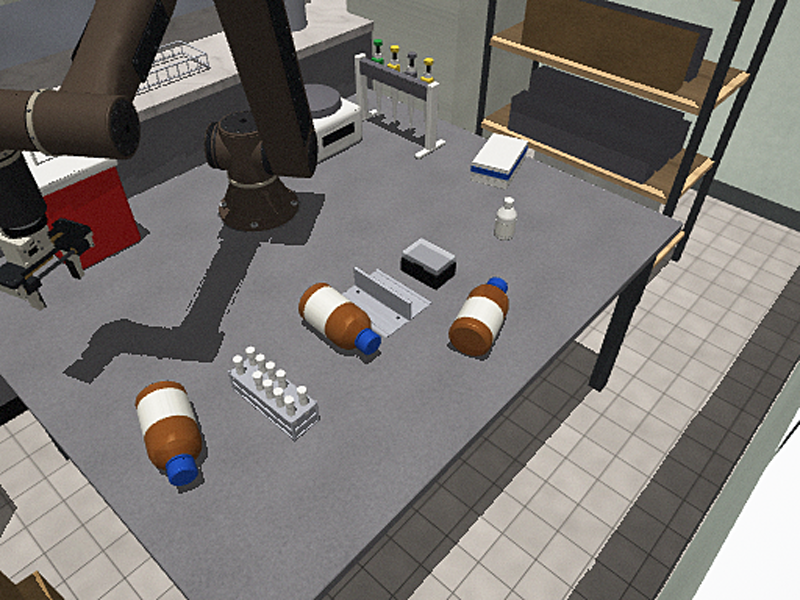

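View pics/t0b.png

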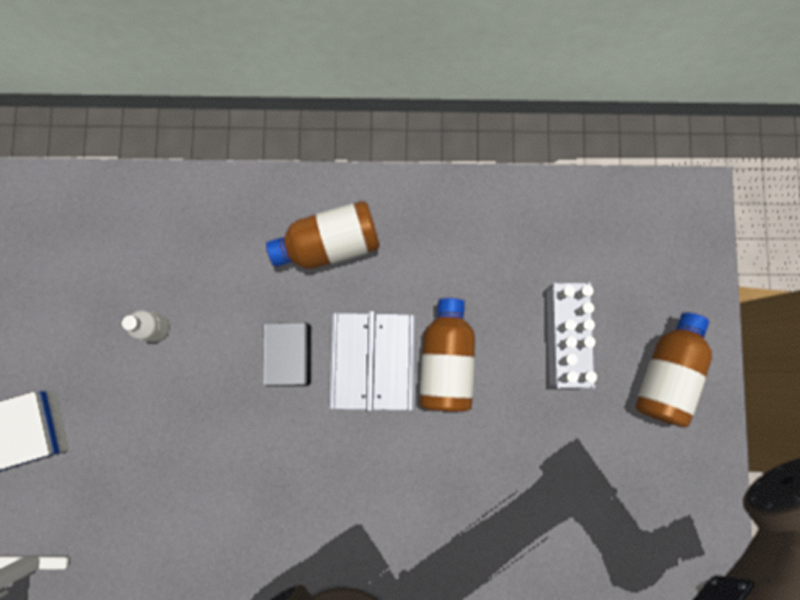

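Three amber bottles can be confused: in the top view at (447,360) beside the rest, (675,370) beyond the rack, and (325,237) on the far side. I choose (447,360): it is nearest the base, beside the rest and parallel to it. One close crop to check.

```bash
python3 - <<'E'
from h import *
a=cv2.imread('pics/t0.png')[185:270,205:312]; b=cv2.imread('pics/s0.png')[160:240,180:290]
c=np.vstack([cv2.resize(a,(428,340))]) 
A=cv2.resize(cv2.imread('pics/t0.png')[185:275,205:315],None,fx=6,fy=6,interpolation=cv2.INTER_CUBIC)
cv2.imwrite('pics/c1.png',A)
B=cv2.resize(cv2.imread('pics/s0.png')[165:235,180:290],None,fx=7,fy=7,interpolation=cv2.INTER_CUBIC)
cv2.imwrite('pics/c2.png',B)
E
```

```text
(no output)
```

View pics/c1.png

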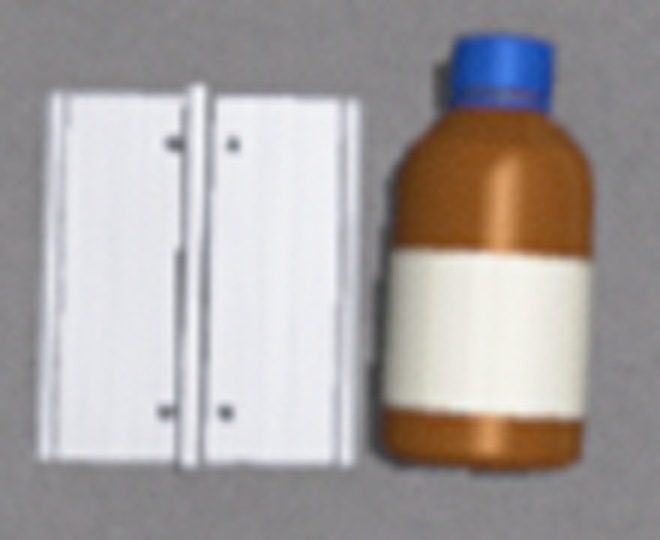

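View pics/c2.png

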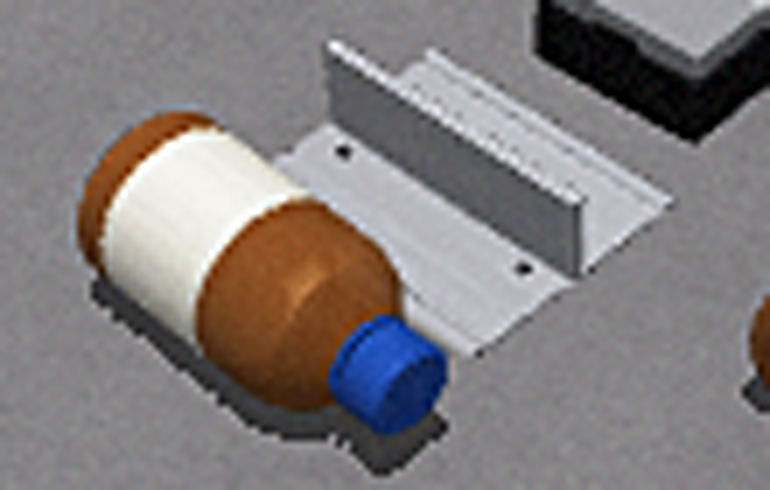

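```bash
python3 - <<'E'
from h import *
t=ld('t0');s=ld('s0')
T=lambda u,v:(t,205+u/6,185+v/6)
S=lambda u,v:(s,180+u/7,165+v/7)
for n,z,p in [('plate',.003,T(50,92)),('plate',.003,T(357,98)),('plate',.003,T(40,460)),('plate',.003,T(353,464)),('stopfar',.06,T(199,85)),('stopnear',.06,T(189,466)),('sc plate fr',.003,S(472,355)),('sc plate fl',.003,S(672,203)),('sc stopfar',.06,S(582,203)),('sc stopnear',.06,S(330,43))]:
    print(n,atz(*p,z).round(4))
print('tri stopnear',tri(ray(*T(182,466)),ray(*S(330,43))).round(4),'far',tri(ray(*T(199,85)),ray(*S(580,200))).round(4))
for l,r in [((393,255),(592,262)),((386,405),(583,413)),((455,70),(551,75))]:
    o,a=ray(*T(*l));_,b=ray(*T(*r)); d=a+b; P=o+d*(.0505-o[2])/d[2]; 
    ang=np.arccos(a@b)/2; print('axis',P.round(4),'radius',np.linalg.norm(P-o)*np.sin(ang))
print('cap end',atz(*T(503,36),.06)[:2].round(4),'base',atz(*T(485,467),.04).round(4))
print('cap tri',tri(ray(*T(503,40)),ray(*S(400,388))).round(4))
for n,z,p in [('tip',.067,(t,286*.64,353*.64)),('rack',.09,(t,572*.64,336*.64)),('rackL',.09,(t,550*.64,336*.64))]: print(n,atz(*p,z).round(3))
E
```

```text
plate [0.647  0.0326 0.003 ]
plate [ 0.6457 -0.1298  0.003 ]
plate [0.455  0.0328 0.003 ]
plate [ 0.4546 -0.1297  0.003 ]
stopfar [ 0.6459 -0.0496  0.06  ]
stopnear [ 0.4566 -0.0481  0.06  ]
sc plate fr [ 0.6485 -0.1345  0.003 ]
sc plate fl [0.6509 0.0271 0.003 ]
sc stopfar [ 0.6526 -0.0526  0.06  ]
sc stopnear [ 0.4612 -0.0514  0.06  ]
tri stopnear [ 0.4554 -0.0449  0.0526] far [ 0.6468 -0.0488  0.0557]
axis [ 0.5607 -0.1983  0.0505] radius 0.05000568723938689
axis [ 0.4856 -0.1946  0.0505] radius 0.04914717059461432
axis [ 0.655  -0.2034  0.0505] radius 0.02438311061263295
cap end [ 0.6725 -0.2027] base [ 0.4563 -0.1958  0.04  ]
cap tri [ 0.6698 -0.2055  0.0501]
tip [0.563 0.113 0.067]
rack [ 0.6   -0.427  0.09 ]
rackL [ 0.6   -0.386  0.09 ]
```

The crop confirms the choice. It lies right of the rest, cap pointing away from the base (+x), with bottle_mid at about (0.529, -0.197), yaw about -3°, and a height check of 0.050. The rest is centred at (0.552, -0.049) with yaw about 0, so the target is berth_right (y ≈ -0.1055). Plan: shut the fingers, giving a flat face about 42 mm long in the roll direction, with the jaw axis along y. Then roll in two or three strokes, with the lip crossed in one.

```bash
cat > nav.py <<'E'
from h import *
import sys
from scipy.spatial.transform import Rotation as Ro
def st():
    o=get_obs(); R=Ro.from_euler('xyz',o['orientation'],degrees=True).as_matrix(); return o,R
def go(p,yawz):  # yawz: world heading of tool z (mod 180)
    o,R=st(); d=R.T@(np.array(p)-o['tool_pos'])*1000
    h=np.degrees(np.arctan2(R[1,2],R[0,2])); e=(yawz-h+90)%180-90
    print('t',round(o['clock'],2),'pos',o['tool_pos'].round(4),'tool mm',d.round(1),'heading z',h.round(1),'turn about x',round(-e,1),'F',o['force'].round(1),'j6',o['joint_pos'][5].round(1))
    print(R.round(3).tolist())
if __name__=='__main__': go([float(a) for a in sys.argv[1:4]],float(sys.argv[4]))
E
python3 nav.py .529 -.214 .2 87
```

```text
t 0.1 pos [ 0.2172 -0.6386  0.2257] tool mm [  26.1 -431.9  301.6] heading z 108.8 turn about x 21.8 F [-0.8  0.4 -0. ] j6 -16.5
[[-0.001, -0.947, -0.322], [0.001, -0.322, 0.947], [-1.0, 0.0, 0.002]]
```

Request:
arm_command(commands=[0, 0, 0, 10.7, 0, 0, 0, 0, 10.7, 0, 0, -41, 60, 0, 0, 0, -41, 60, 0, 0, 0, -41, 60, 0, 0])

```text
clock: 0.72
tool_pos: [0.3314, -0.4877, 0.2222]
orientation: [39.4, 89.6, 125.8]
force: [0.9, 1.1, -0.1]
opening: 0.0431
```

```bash
python3 nav.py .529 -.214 .2 87
```

```text
t 0.72 pos [ 0.3314 -0.4877  0.2222] tool mm [  23.  -180.1  285.5] heading z 86.4 turn about x -0.6 F [ 0.9  1.1 -0.1] j6 -56.7
[[-0.004, -0.998, 0.063], [0.006, 0.063, 0.998], [-1.0, 0.005, 0.006]]
```

Request:
arm_command(commands=[3, -38, 60, 0, 0, 3, -38, 60, 0, 0, 3, -38, 60, 0, 0, 3, -36, 57, 0, 0, 3, -30, 45, 0, 0])

```text
clock: 1.35
tool_pos: [0.5106, -0.2393, 0.2088]
orientation: [39.3, 89.5, 125.7]
force: [1.2, -0.2, -0.1]
opening: 0.0007
```

```bash
python3 nav.py .529 -.214 .115 87; python3 - <<'E'
from h import *
s=shot('wrist','w1'); cv2.imwrite('pics/w1b.png',cv2.resize(s['frame'],(800,600),interpolation=cv2.INTER_CUBIC)); print(s['fov_y'],s['cx'],s['cy'],np.linalg.inv(s['world_to_cam'])[:3].round(3).tolist())
E
```

```text
t 1.35 pos [ 0.5106 -0.2393  0.2088] tool mm [ 93.9 -17.3  25.8] heading z 86.4 turn about x -0.6 F [ 1.2 -0.2 -0.1] j6 -88.0
[[-0.005, -0.998, 0.063], [0.007, 0.063, 0.998], [-1.0, 0.005, 0.006]]
65.70646984690485 254.88547094940608 188.5970703772175 [[0.063, -0.96, -0.272, 0.437], [0.998, 0.062, 0.011, -0.235], [0.007, -0.272, 0.962, 0.367]]
```

View pics/w1b.png

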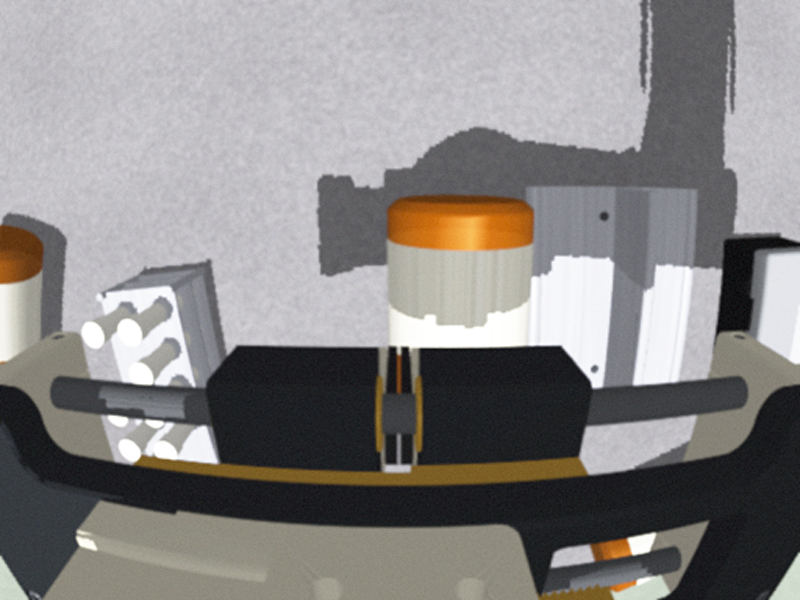

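Wrist view: the bottle base end spans (388..533, 215), the rest is to its right, and the shut fingers are centred at (400,410). I'll check the axis from this second view, and look at the finger tip shape in a scene crop.

```bash
python3 - <<'E'
from h import *
w=ld('w1'); k=.64
for l,r in [((387,240),(534,240)),((388,285),(532,285)),((388,320),(531,320))]:
    o,a=ray(w,l[0]*k,l[1]*k,True);_,b=ray(w,r[0]*k,r[1]*k,True); d=a+b; P=o+d*(.0505-o[2])/d[2]
    print(P.round(4), np.linalg.norm(P-o)*np.sin(np.arccos(a@b)/2))
for u,v in [(527,187),(697,190)]: print('rest',atz(w,u*k,v*k,.003,True).round(4))
print('tcp px',np.array(proj(w,np.array([.5106,-.2393,.2088]),True))/k)
s=shot('scene','s1'); u,v=proj(s,np.array([.5106,-.2393,.2088])); print(u,v)
u=int(u);v=int(v); c=s['frame'][v-65:v+25,u-60:u+60]; cv2.imwrite('pics/c3.png',cv2.resize(c,None,fx=6,fy=6,interpolation=cv2.INTER_CUBIC))
E
```

```text
[ 0.4895 -0.1928  0.0505] 0.05079849875548194
[ 0.522  -0.1942  0.0505] 0.05090677675444568
[ 0.5483 -0.1952  0.0505] 0.051702685458702775
rest [ 0.4573 -0.1307  0.003 ]
rest [0.459 0.037 0.003]
tcp px [395.5414452  369.64259301]
195.97168336534742 170.48355757158396
```

View pics/c3.png

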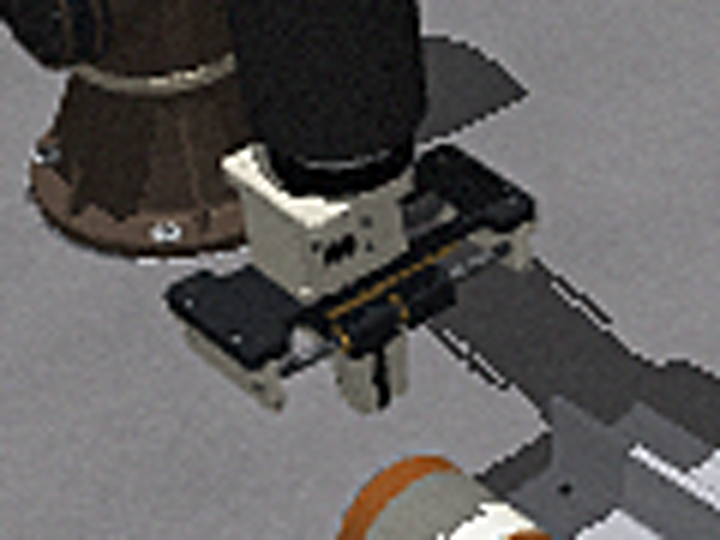

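The axis agrees in both views (y ≈ -0.1955 at x 0.53, radius 50–51 mm). The shut fingertips form a flat block about 40 mm long. I'll open slightly (8%) for a longer palm and go to 6 mm above the crest.

Request:
arm_command(commands=[40, -12, 14, 0, 8, 40, -8, 10, 0, 8, 15, -3, 3, 0, 8, 0, 0, 0, 0, 8])

```text
clock: 1.95
tool_pos: [0.5373, -0.2103, 0.1115]
orientation: [39.2, 89.5, 125.9]
force: [-0.7, 0.2, 0.0]
opening: 0.0067
```

```bash
python3 nav.py .535 -.2135 .106 87
```

```text
t 1.95 pos [ 0.5373 -0.2103  0.1115] tool mm [ 5.5  2.1 -3.3] heading z 86.7 turn about x -0.3 F [-0.7  0.2  0. ] j6 -90.8
[[-0.005, -0.998, 0.057], [0.006, 0.057, 0.998], [-1.0, 0.005, 0.006]]
```

Request:
arm_command(commands=[6, 2, -4, 0, 8, 2, 0, 0, 0, 8, 1, 0, 0, 0, 8, 1, 0, 0, 0, 8])

```text
clock: 2.45
tool_pos: [0.536, -0.2162, 0.1047]
orientation: [-3.5, 89.7, 83.2]
force: [0.8, 0.4, 0.5]
opening: 0.0069
```

Request:
arm_command(commands=[2, 0, 1, 0, 8, 2, 0, 1, 0, 8, 1, 0, 0, 0, 8])

```text
clock: 2.82
tool_pos: [0.5366, -0.2142, 0.1003]
orientation: [-17.9, 89.7, 68.8]
force: [-0.1, -0.3, 4.2]
opening: 0.007
```

Request:
arm_command(commands=[0.8, 0, 4, 0, 8, 0.5, 0, 5, 0, 8, 0.5, 0, 5, 0, 8])

```text
clock: 3.2
tool_pos: [0.5374, -0.2009, 0.101]
orientation: [-32.8, 89.8, 53.9]
force: [-2.7, 0.1, 7.0]
opening: 0.0069
```

Request:
arm_command(commands=[0.4, 0.2, 7, 0, 8, 0.4, 0.2, 7, 0, 8, 0.4, 0.2, 7, 0, 8, 0.4, 0.2, 7, 0, 8])

```text
clock: 3.7
tool_pos: [0.5389, -0.172, 0.1012]
orientation: [-62.0, 89.8, 24.7]
force: [-3.3, -0.6, 8.7]
opening: 0.0068
```

```bash
python3 nav.py .535 -.145 .1 87;python3 - <<'E'
from h import *
s=shot('top','t1'); A=s['frame'][185:275,205:315]; cv2.imwrite('pics/c4.png',cv2.resize(A,None,fx=6,fy=6,interpolation=cv2.INTER_CUBIC))
E
```

```text
t 3.7 pos [ 0.5389 -0.172   0.1012] tool mm [ 1.2  5.4 26.7] heading z 86.8 turn about x -0.2 F [-3.3 -0.6  8.7] j6 -95.2
[[0.004, -0.998, 0.056], [0.002, 0.056, 0.998], [-1.0, -0.004, 0.002]]
```

View pics/c4.png

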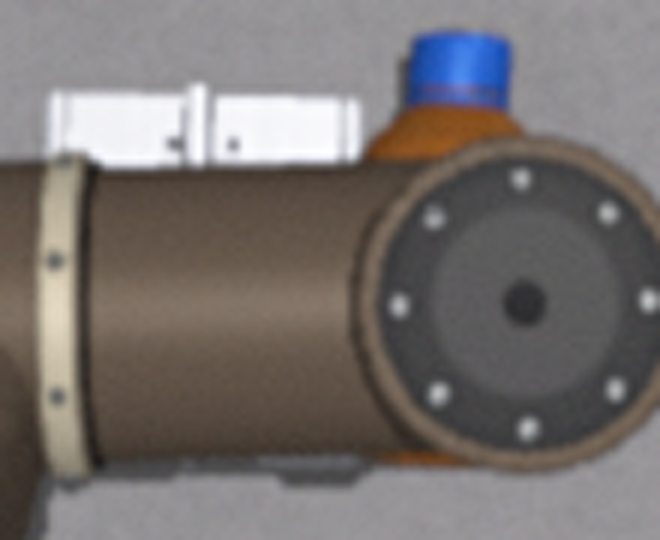

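Cap moved from (503,40) to (461,35): the bottle rolled ~22 mm for 43 mm of hand travel, so clean rolling without slip. Continue.

Request:
arm_command(commands=[0.3, 0.2, 7, 0, 8, 0.3, 0.2, 7, 0, 8, 0.3, 0.2, 7, 0, 8, 0.3, 0.2, 5, 0, 8, 0.2, 0.2, 2, 0, 8])

```text
clock: 4.38
tool_pos: [0.5404, -0.1411, 0.1003]
orientation: [-69.5, 89.7, 17.3]
force: [0.2, 0.6, 4.5]
opening: 0.007
```

Request:
arm_command(commands=[0, 0, 0, 0, 8, 0, 0, 0, 0, 8, -1, 0, 0, 0, 8, -2, 0, 0, 0, 8, -4, 0, 0, 0, 8])

```text
clock: 5.0
tool_pos: [0.5392, -0.1413, 0.1063]
orientation: [-49.5, 89.8, 37.3]
force: [-0.4, 1.6, 0.4]
opening: 0.0072
```

```bash
python3 nav.py .535 -.174 .108 87
```

```text
t 5.0 pos [ 0.5392 -0.1413  0.1063] tool mm [ -1.8   2.3 -32.9] heading z 86.8 turn about x -0.2 F [-0.4  1.6  0.4] j6 -98.5
[[0.003, -0.998, 0.056], [0.002, 0.056, 0.998], [-1.0, -0.003, 0.002]]
```

Request:
arm_command(commands=[-4, 0, -8, 0, 8, 0, 0, -20, 0, 8, 0, 1, -8, 0, 8, 0, 0, 0, 0, 8, 4, 0, 0, 0, 8])

```text
clock: 5.62
tool_pos: [0.5361, -0.1789, 0.1072]
orientation: [-55.7, 89.8, 31.0]
force: [1.0, 0.2, 0.6]
opening: 0.007
```

```bash
python3 nav.py .535 -.174 .1015 87;python3 - <<'E'
from h import *
s=shot('scene','s2'); A=s['frame'][135:245,170:300]; cv2.imwrite('pics/c5.png',cv2.resize(A,None,fx=6,fy=5.45,interpolation=cv2.INTER_CUBIC))
E
```

```text
t 5.62 pos [ 0.5361 -0.1789  0.1072] tool mm [5.7 1.4 4.8] heading z 86.8 turn about x -0.2 F [1.  0.2 0.6] j6 -94.4
[[0.004, -0.998, 0.056], [0.002, 0.056, 0.998], [-1.0, -0.004, 0.002]]
```

View pics/c5.png

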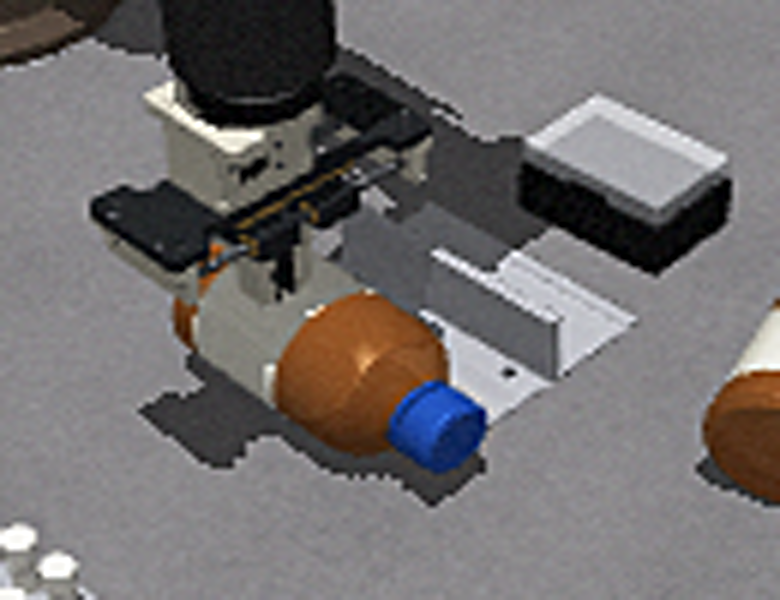

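Bottle still, parallel, just short of the rest; the cap face is at (448,435) in the crop. Compute the position from it.

```bash
python3 - <<'E'
from h import *
s=ld('s2');t=ld('t0')
print(atz(s,170+448/6,135+435/5.45,.0505),atz(ld('s0'),180+400/7,165+388/7,.0505))
E
```

```text
[ 0.66907531 -0.17018656  0.0505    ] [ 0.66829741 -0.20779917  0.0505    ]
```

Request:
arm_command(commands=[5, 0, 3, 0, 8, 2, 0, 0, 0, 8, 1, 0, 1, 0, 8])

```text
clock: 6.05
tool_pos: [0.5362, -0.1746, 0.1003]
orientation: [-84.4, 89.8, 2.6]
force: [-4.7, -0.6, 14.1]
opening: 0.007
```

Request:
arm_command(commands=[0, 0.3, 4, 0, 8, 0, 0.3, 4, 0, 8, 0.2, 0.2, 4, 0, 8])

```text
clock: 6.42
tool_pos: [0.5368, -0.1617, 0.1011]
orientation: [-96.0, 89.7, -9.0]
force: [-1.1, -0.2, 6.5]
opening: 0.007
```

Request:
arm_command(commands=[0.3, 0.1, 2, 0, 8, 0.3, 0.1, 2, 0, 8])

```text
clock: 6.68
tool_pos: [0.5375, -0.1572, 0.1014]
orientation: [-104.1, 89.7, -17.0]
force: [-0.6, -0.9, 6.4]
opening: 0.0074
```

Request:
arm_command(commands=[0, 0, -3, 0, 8, 0, 0, -2, 0, 8, 0, 0, 0, 0, 8, -1, 0, 0, 0, 8, -3, 0, 0, 0, 8])

```text
clock: 7.3
tool_pos: [0.5364, -0.1616, 0.1044]
orientation: [-108.3, 89.8, -21.2]
force: [0.3, 0.5, 0.8]
opening: 0.0069
```

Request:
arm_command(commands=[-3, 0, 0, 0, 8, -2, 0, -5, 0, 8, 0, 0, 0, 0, 8])

```text
clock: 7.68
tool_pos: [0.5362, -0.1669, 0.1098]
orientation: [-105.8, 89.8, -18.7]
force: [0.7, -0.2, -0.2]
opening: 0.0073
```

```bash
python3 nav.py .54 -.174 .1015 87;python3 - <<'E'
from h import *
s=shot('top','t2'); A=s['frame'][185:275,205:315]; cv2.imwrite('pics/c6.png',cv2.resize(A,None,fx=6,fy=6,interpolation=cv2.INTER_CUBIC))
E
```

```text
t 7.67 pos [ 0.5362 -0.1669  0.1098] tool mm [ 8.4 -4.1 -6.9] heading z 87.1 turn about x 0.1 F [ 0.7 -0.2 -0.2] j6 -95.7
[[0.003, -0.999, 0.05], [-0.001, 0.05, 0.999], [-1.0, -0.003, -0.001]]
```

View pics/c6.png

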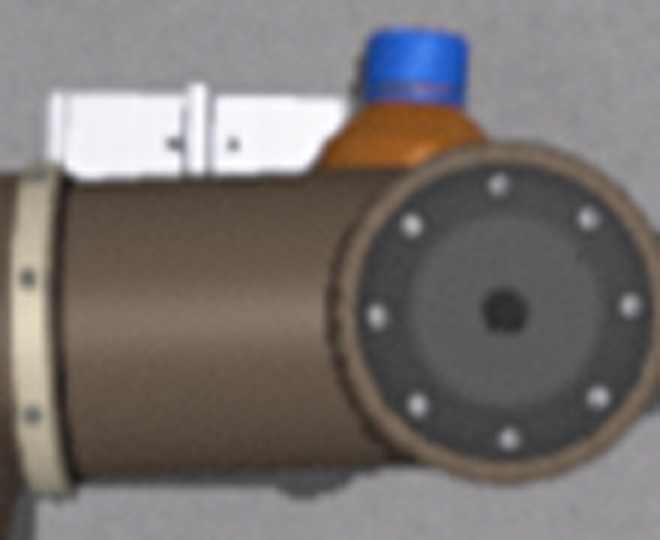

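Bottle at the lip (cap centre 417 px → mid y ≈ -0.1505, about 45 mm rolled). Now place the hand for the long stroke, with the palm slightly wider.

Request:
arm_command(commands=[3, -3, -6, 0, 12, 2, 0, -1, 0, 12, 2, 0, 0, 0, 12, 1, 0, 0, 0, 12, 1, 0, 0, 0, 12])

```text
clock: 8.35
tool_pos: [0.539, -0.1746, 0.1]
orientation: [-110.7, 89.8, -23.6]
force: [-1.3, 0.3, 5.6]
opening: 0.0101
```

Request:
arm_command(commands=[0.6, 0.2, 5, 0, 12, 0.2, 0.2, 5, 0, 12, 0, 0.2, 5, 0, 12])

```text
clock: 8.72
tool_pos: [0.5415, -0.1602, 0.1022]
orientation: [-111.9, 89.5, -24.7]
force: [-3.4, -3.2, 7.3]
opening: 0.0106
```

Request:
arm_command(commands=[-0.5, 0.4, 5, 0, 12, -0.4, 0.4, 5, 0, 12, -0.2, 0.3, 5, 0, 12])

```text
clock: 9.1
tool_pos: [0.5416, -0.1449, 0.1048]
orientation: [-113.7, 89.4, -26.4]
force: [0.6, -1.5, 5.5]
opening: 0.0107
```

Request:
arm_command(commands=[0.1, 0.3, 5, 0, 12, 0.2, 0.3, 5, 0, 12, 0.3, 0.3, 5, 0, 12])

```text
clock: 9.48
tool_pos: [0.5418, -0.129, 0.1056]
orientation: [-113.9, 89.3, -26.6]
force: [-4.0, -1.2, 9.1]
opening: 0.0106
```

Request:
arm_command(commands=[0.3, 0.4, 4, 0, 12, 0.4, 0.4, 4, 0, 12, 0.5, 0.4, 4, 0, 12])

```text
clock: 9.85
tool_pos: [0.5419, -0.116, 0.1061]
orientation: [-112.2, 89.2, -24.9]
force: [-2.3, -0.3, 5.8]
opening: 0.0107
```

Request:
arm_command(commands=[0.5, 0.4, 4, 0, 12, 0.6, 0.4, 4, 0, 12, 0.7, 0.4, 4, 0, 12])

```text
clock: 10.22
tool_pos: [0.5422, -0.1024, 0.1051]
orientation: [-106.8, 89.1, -19.5]
force: [-2.1, 1.0, 5.8]
opening: 0.0103
```

Request:
arm_command(commands=[0.9, 0.4, 4, 0, 12, 0.9, 0.3, 3, 0, 12, 1, 0.3, 3, 0, 12])

```text
clock: 10.6
tool_pos: [0.5425, -0.0907, 0.103]
orientation: [-102.6, 89.0, -15.2]
force: [-2.3, 1.5, 7.1]
opening: 0.0105
```

Request:
arm_command(commands=[0.8, 0.3, 3, 0, 12, 0.7, 0.3, 3, 0, 12, 0.4, 0.2, 2, 0, 12])

```text
clock: 10.98
tool_pos: [0.5434, -0.0809, 0.1023]
orientation: [-98.1, 88.8, -10.6]
force: [0.3, -0.2, 1.8]
opening: 0.0105
```

Request:
arm_command(commands=[0, 0, 0, 0, 12, -1, 0, 0, 0, 12, -2, 0, 0, 0, 12, -5, 0, 0, 0, 12, -10, 0, 0, 0, 12])

```text
clock: 11.6
tool_pos: [0.5413, -0.0808, 0.1191]
orientation: [-101.7, 89.1, -14.3]
force: [-0.2, 1.0, 0.4]
opening: 0.0105
```

```bash
python3 nav.py .54 -.126 .1045 87;python3 - <<'E'
from h import *
s=shot('scene','s3'); A=s['frame'][135:235,180:310]; cv2.imwrite('pics/c7.png',cv2.resize(A,None,fx=6,fy=6,interpolation=cv2.INTER_CUBIC))
E
```

```text
t 11.6 pos [ 0.5413 -0.0808  0.1191] tool mm [ 14.7  -0.5 -45.1] heading z 87.4 turn about x 0.4 F [-0.2  1.   0.4] j6 -105.2
[[0.016, -0.999, 0.045], [-0.004, 0.045, 0.999], [-1.0, -0.016, -0.003]]
```

View pics/c7.png

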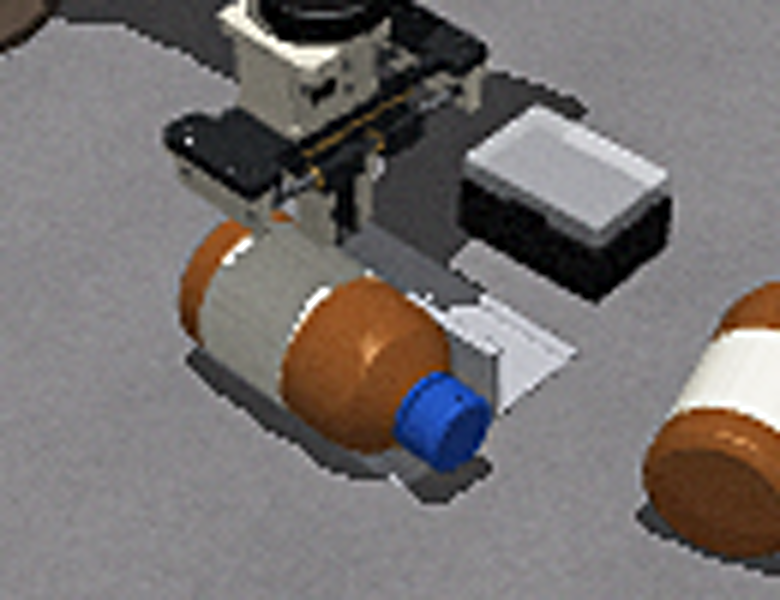

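```bash
python3 - <<'E'
from h import *
s=ld('s3')
print(atz(s,180+453/6,135+432/6,.0525))
E
```

```text
[ 0.67245553 -0.11659685  0.0525    ]
```

Request:
arm_command(commands=[-20, 0, 0, 0, 12, -30, 0, -30, 0, 12, -30, 30, -55, 0, 12, 0, 30, -60, 0, 12, 0, 30, -60, 0, 12])

```text
clock: 12.28
tool_pos: [0.4505, -0.2703, 0.2024]
orientation: [-101.5, 88.6, -13.6]
force: [1.0, -0.5, 0.2]
opening: 0.0109
```

Request:
arm_command(commands=[0, 40, -60, 0, 12, 0, 40, -60, 0, 12, 0, 30, -30, 0, 12])

```text
clock: 12.65
tool_pos: [0.3448, -0.4029, 0.2027]
orientation: [-103.8, 88.4, -16.0]
force: [0.2, -0.5, -0.5]
opening: 0.0109
```

```bash
python3 nav.py .54 -.126 .1045 87;python3 - <<'E'
from h import *
s=shot('top','t3'); A=s['frame'][185:275,205:315]; cv2.imwrite('pics/c8.png',cv2.resize(A,None,fx=7,fy=6.6,interpolation=cv2.INTER_CUBIC))
E
```

```text
t 12.65 pos [ 0.3448 -0.4029  0.2027] tool mm [ 101.3 -181.9  284.8] heading z 87.8 turn about x 0.8 F [ 0.2 -0.5 -0.5] j6 -63.5
[[0.027, -0.999, 0.038], [-0.008, 0.038, 0.999], [-1.0, -0.027, -0.007]]
```

View pics/c8.png

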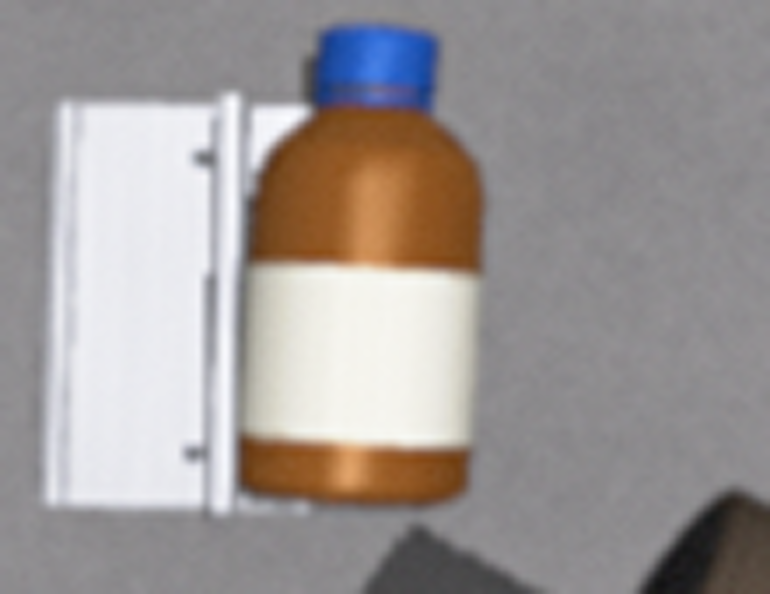

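```bash
python3 - <<'E'
from h import *
t=ld('t3')
T=lambda u,v:(t,205+u/7,185+v/6.6)
for l,r in [((247,272),(481,278)),((243,435),(469,442)),((319,60),(437,60))]:
    o,a=ray(*T(*l));_,b=ray(*T(*r)); d=a/abs(a[2])+b/abs(b[2]); a/=1;d=a+b; P=o+d*(.0525-o[2])/d[2]; print('axis',P.round(4),np.linalg.norm(P-o)*np.sin(np.arccos(a@b)/2))
for p in [(231,95),(222,512)]: print('stop',atz(*T(*p),.062).round(4))
print('cap end',atz(*T(378,27),.062),'base',atz(*T(353,500),.04))
E
```

```text
axis [ 0.5639 -0.1075  0.0525] 0.05040587466059903
axis [ 0.4899 -0.105   0.0525] 0.04833459534380178
axis [ 0.6629 -0.1123  0.0525] 0.025680458109306203
stop [ 0.645  -0.0492  0.062 ]
stop [ 0.457  -0.0488  0.062 ]
cap end [ 0.67704314 -0.11218249  0.062     ] base [ 0.46154518 -0.10388602  0.04      ]
```

Bottle is in the berth, base end on the stop (mid ≈ (0.533, -0.1065)), but about 2° skewed with the shoulder end slightly off the stop. I'll nudge it home gently, palm on top near the shoulder.

Request:
arm_command(commands=[0, -46, 58, 0, 12, 0, -46, 58, 0, 12, 0, -46, 58, 0, 12, 0, -46, 58, 0, 12, 0, -30, 40, 0, 12])

```text
clock: 13.32
tool_pos: [0.5446, -0.1701, 0.209]
orientation: [-104.2, 88.2, -17.2]
force: [0.8, -0.6, 0.1]
opening: 0.0103
```

```bash
python3 nav.py .585 -.118 .112 88
```

```text
t 13.32 pos [ 0.5446 -0.1701  0.209 ] tool mm [ 97.7 -34.7  54.9] heading z 87.0 turn about x -1.0 F [ 0.8 -0.6  0.1] j6 -96.0
[[0.03, -0.998, 0.052], [-0.009, 0.052, 0.999], [-1.0, -0.031, -0.008]]
```

Request:
arm_command(commands=[25, -18, 28, 0, 12, 35, -14, 20, 0, 12, 25, -3, 7, 0, 12, 8, 0, 0, 0, 12, 0, 0, 0, 0, 12])

```text
clock: 13.95
tool_pos: [0.5903, -0.1123, 0.1175]
orientation: [-102.3, 87.9, -14.9]
force: [-1.0, 0.2, -0.1]
opening: 0.0108
```

```bash
python3 nav.py .583 -.118 .1025 88
```

```text
t 13.95 pos [ 0.5903 -0.1123  0.1175] tool mm [14.8  7.6 -5.9] heading z 87.3 turn about x -0.7 F [-1.   0.2 -0.1] j6 -101.7
[[0.035, -0.998, 0.046], [-0.009, 0.046, 0.999], [-0.999, -0.036, -0.008]]
```

Request:
arm_command(commands=[6, 7, -9, 0, 12, 3, 0, -3, 0, 12, 2, 0, 0, 0, 12, 1.5, 0, 0, 0, 12, 1.5, 0, 0, 0, 12])

```text
clock: 14.58
tool_pos: [0.5837, -0.1266, 0.106]
orientation: [-100.0, 87.6, -12.8]
force: [-0.6, 0.6, -0.4]
opening: 0.0106
```

Request:
arm_command(commands=[2, 0, 1, 0, 12, 1.5, 0, 0, 0, 12, 1, 0, 0, 0, 12])

```text
clock: 14.95
tool_pos: [0.5845, -0.1253, 0.1025]
orientation: [-100.4, 87.6, -13.1]
force: [-4.0, 1.4, 11.7]
opening: 0.0105
```

Request:
arm_command(commands=[0.2, 0.4, 3, 0, 12, 0.3, 0.3, 3, 0, 12, 0.3, 0.3, 3, 0, 12])

```text
clock: 15.32
tool_pos: [0.5851, -0.1164, 0.1032]
orientation: [-101.1, 87.4, -13.8]
force: [0.2, -3.1, 4.8]
opening: 0.011
```

Request:
arm_command(commands=[0.5, 0.2, 3, 0, 12, 0.5, 0.2, 3, 0, 12, 0.3, 0.2, 2, 0, 12])

```text
clock: 15.7
tool_pos: [0.5858, -0.1099, 0.1035]
orientation: [-104.4, 87.3, -17.0]
force: [-0.8, -3.3, 4.6]
opening: 0.0104
```

Request:
arm_command(commands=[0, 0, 0, 0, 12, -1, 0, 0, 0, 12, -2, 0, 0, 0, 12, -5, 0, 0, 0, 12, -20, 0, 0, 0, 12])

```text
clock: 16.32
tool_pos: [0.5825, -0.1088, 0.1293]
orientation: [-105.5, 87.6, -18.1]
force: [-0.5, 0.2, 0.4]
opening: 0.0106
```

Request:
arm_command(commands=[-40, 0, 0, 0, 12, -40, 40, -50, 0, 12, 0, 45, -58, 0, 12, 0, 45, -58, 0, 12, 0, 45, -58, 0, 12])

```text
clock: 16.95
tool_pos: [0.4227, -0.2926, 0.2028]
orientation: [-105.3, 87.3, -17.5]
force: [1.3, -1.3, -0.2]
opening: 0.0104
```

Request:
arm_command(commands=[0, 45, -58, 0, 12, 0, 40, -58, 0, 12, 0, 20, -30, 0, 12, 0, 0, 0, 0, 12])

```text
clock: 17.45
tool_pos: [0.3199, -0.4226, 0.2015]
orientation: [-105.2, 87.2, -17.6]
force: [0.5, 1.1, -0.1]
opening: 0.0105
```

```bash
python3 nav.py .54 -.126 .1045 87;python3 - <<'E'
from h import *
s=shot('top','t4'); A=s['frame'][185:275,205:315]; cv2.imwrite('pics/c9.png',cv2.resize(A,None,fx=7,fy=6.6,interpolation=cv2.INTER_CUBIC))
E
```

```text
t 17.45 pos [ 0.3199 -0.4226  0.2015] tool mm [ 102.9 -202.7  306.8] heading z 87.6 turn about x 0.6 F [ 0.5  1.1 -0.1] j6 -59.8
[[0.047, -0.998, 0.042], [-0.015, 0.042, 0.999], [-0.999, -0.048, -0.013]]
```

View pics/c9.png

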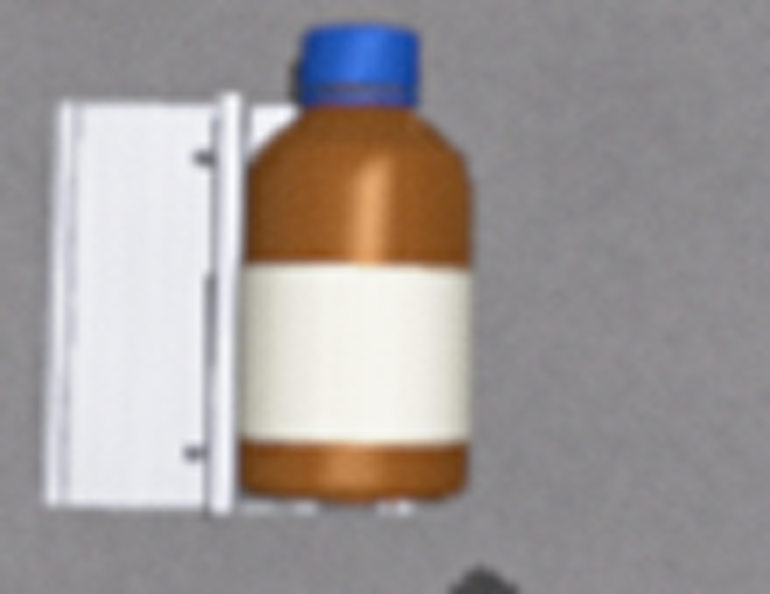

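The bottle now lies straight along the stop: cap centre (360,50), base (355,498). Last check: is anything moving, and are the bystanders unmoved? Then hand in.

```bash
python3 - <<'E'
from h import *
a=ld('t4')['frame'].astype(int); b=snapshot('top')['frame'].astype(int); t0=ld('t0')['frame'].astype(int)
print('still diff',np.abs(a-b)[190:265,205:300].mean())
for n,(x0,y0,x1,y1) in dict(tipbox=(165,203,200,250),reagent=(75,195,110,222),rack=(348,178,384,252),far=(168,126,245,175)).items(): print(n,np.abs(t0-b)[y0:y1,x0:x1].mean().round(2))
print(close_job())
E
```

```text
still diff 1.1053567251461989
tipbox 5.21
reagent 4.86
rack 4.41
far 4.15
the job is handed in; nothing more can be done
None
```

The bottle is in the right-hand berth, lying still along the centre stop. The hand is well clear, and I handed the job in at about 17.5 s of the 72 s allowed.

**How it went:** I rolled it with nearly shut fingertips lying flat on top. Two short strokes brought it up to the rest. One long stroke took it over the rounded edge and down into the berth, with the hand following the rise and drop. I lifted the hand between strokes. After the long stroke the bottle sat about 2° askew, so I gave it one light nudge from on top near the shoulder. The largest force I read was about 14 N (most readings were 4–9 N).

**Last checks:**
- **Position:** by eye, the final top view shows the bottle straight along the stop. I did not work out its position again after the nudge; before it, the middle of the bottle was about 1 mm off the berth line.
- **Stillness:** two top pictures taken in succession differed only by noise.
- **Other things:** the tip box, reagent bottle, tube rack and far amber bottle all changed by about the same small amount (4–5 grey levels) since the first picture. That is above the noise level of about 1, but as it is so even I put it down to lighting rather than movement; I did not check further.

**Not as described:** the bottle lies about 19 mm nearer the base, along the rest, than the berth point. It started that far off, and rolling cannot change it. Its straight body still lies wholly against the stop.

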